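# Seat the reference filter in the bench photometer

## Task

Set up the photometer for its check: take the filter cell with the round knob out of the white rack, holding it only by its two bare metal sides and never by the glass, and put it upright into the well of the grey metal carrier with its glass faces looking along the light path from lamp to detector. The carrier may be clamped anywhere on the middle of its rail, so feel for the well gently, then push the cell down past the spring until it is fully home. Then put the black light cover over it, straddling the carrier and sitting flat on it, and leave the other things where they are.

Things in the scene. Friction and masses are not known exactly. Their poses are not given: they have to be found in the camera images.
- photometer: Bench photometer, fixed: grey base plate 236 x 76 mm, top 10 mm above the desk. Origin on the desk under its middle. x is the light path, from the white lamp box with black fins (-x end) to the plain white detector box (+x end); y across, z up. Boxes reach at most 60 mm high. Their lens tubes leave x = -44 to +44 mm free; there the grey metal carrier block sits clamped on a rail.
- rail_mid (a point): Point of the photometer over the middle of the rail, at the height of the carrier's flat top (46 mm above the desk); axes as the photometer. The carrier is 54 mm long (x) and 30 mm wide (y, centred on y = 0). Where it is clamped is NOT measured: the middle of its well lies anywhere from x = -9 to +9 mm of this point, at y = 0. It stays put under pushes below 60 N.
- well_floor (a point): Point of the photometer under rail_mid at the height of the well's hard floor (22 mm above the desk). The well: square, 14 mm wide, sides along x and y, 24 mm deep, 1.5 mm chamfer at its mouth. A leaf spring in its +y wall presses the cell sideways with about 8 N: met 3 to 8 mm down, it takes some 4 to 8 N of push, and then rubs with 2 to 6 N. A clamp knob sticks out of the carrier's +y side, below 29 mm.
- filter: Filter cell with the round knob: square aluminium frame 12.5 x 12.5 x 45 mm, knob 9 mm wide up to 52 mm, 30 to 50 g. Origin mid underside, z up. The glass faces are at x = +/-6.25 mm, the bare metal sides at y = +/-6.25 mm. It starts in a rack hole, underside 6 mm above the desk, top 25 mm standing out. Home in the well, 21 mm (and the knob) stand out. Either glass face may look at the lamp.
- filter_window: The grey glass of the filter cell: flush with the faces at x = +/-6.25 mm, 8.5 mm wide, from 5 to 41 mm above the cell's underside. Same origin and axes as the cell. Not to be touched by the fingers.
- blank: A second cell with the same frame but no knob (flat top, 45 mm tall) and nearly clear glass, in another hole of the rack; same axes. Leave it where it is.
- rack: White rack block 150 x 46 x 26 mm, fixed, origin mid underside. A row of four square holes along its x axis (x = -51, -17, 17, 51 mm), 14.5 mm wide, 20 mm deep. The cells stand with their glass facing along the row, so their bare metal sides face the rack's long sides.
- cover: Black light cover, a cap 34 mm (x) x 42 mm (y) x 43 mm tall, 40 to 85 g, standing on the desk, open below. Origin mid underside, z up. Two cheeks, 4 mm thick and 34 mm apart, on the y sides reach 8 mm below its seating face and straddle the carrier; the hollow above is 22 x 22 mm, 31 mm deep. In place, its x lies along the light path and its underside is 38 mm above the desk.
- dropper: Bystander: white dropper bottle, 33 mm diameter, 80 mm tall; origin mid underside.
- vial: Bystander: glass vial with a cap, 14 mm diameter, 42 mm tall; origin mid underside.
Things that resemble listed ones, but are neither listed nor needed, are in the scene too. There is more than one size of the cover; the one meant has the size given above.

How it is judged (in metres and radians):
On the way:
1. the filter cell stands fully home in the well, its glass faces looking along the light path (z of filter in the frame of photometer between 0.0205 and 0.0235 m and x of filter in the frame of photometer between -0.012 and 0.012 m and y of filter in the frame of photometer between -0.002 and 0.002 m and angle between the x axis of filter and the x axis of photometer, either way round below 0.12 rad), for 0.2 s.
At the end, for the whole second after the job is handed in: Filter cell in the well: underside within 1.5 mm of the well floor, within 2 mm of the light path sideways, glass square to the light path within 0.12 rad (either way round). Cover over it, level within 0.06 rad, underside within 1.5 mm of 38 mm above the desk, at rest (all of step 1 and angle between cover's own z axis and vertical below 0.06 rad and horizontal distance between cover and filter below 0.008 m and z of cover in the frame of photometer between 0.0365 and 0.0395 m and linear speed of cover below 0.01 m/s); the robot touches nothing.
It fails at once if the fingers touch the glass of the filter cell (contact force between the fingers and filter_window above 0.5 N).
It fails at once if the filter cell is pressed on the photometer or carrier with more than 45 N (contact force between filter and photometer above 45 N).
It fails at once if the cover is pressed on with more than 45 N (contact force between cover and photometer above 45 N or contact force between cover and filter above 45 N).
It fails at once if the blank cell, the dropper bottle or the vial is moved more than 15 mm (distance of any of blank, dropper, vial from where it was at the start of the episode above 0.015 m).
It also fails if it takes over 72 s, if anything falls off the work surface, if the arm or the gripper's body presses on something with over 40 N, if the wrist force passes 120 N, or if a joint passes its speed limit or range.

## Robot

A 6-joint arm with a two-finger parallel gripper is mounted at the origin on a cart in front of the work surface, level with it; the furniture and walls round the work are solid. World frame = base frame: x ahead of the robot, y to its left, z up, the work surface at z = 0. Lengths are in m, angles in degrees, forces in N, time in s.
With the tool pointing down it reaches from about 0.3 to 0.75 m from the base axis. Payload 8.5 kg.
Tool frame: the origin (TCP) lies on the centre line of the jaws, within the pads' length; the fingertips stand 19 mm ahead of it and the grasp point (between the pads) is the TCP (env.tcp_to_tips is the z of the fingertips in the tool frame, in m); z points along the fingers, y is the line along which they close (so a half turn about z gives the same grasp; the last joint's range is limited). The gripper opens to 85 mm and grips with 20 to 120 N. Pads are 22 mm wide; open, the fingers measure 114 mm over their backs; the gripper's body (76 mm by 85 mm) begins 54 mm behind the grasp point. The pads swing forward as they close: fully open they stand 13 mm farther back than shut.
Start: joints at [-77.424, 21.807, 74.336, -0, 83.858, -12.336], TCP at [0.232, -0.499, 0.25] pointing down, gripper open.
Joint ranges: [-178.18, 178.18], [-50.72, 133.34], [12.68, 142.11], [-81.47, 261.47], [9.98, 163.14], [-165.26, 165.26]. Speed limits (degrees/s): [136.94, 136.94, 180, 180, 180, 180].

## Interface

Orientations are given as a 3x3 rotation matrix whose columns are the frame's x, y, z axes.
In Python, from rig import env gives the robot as it stands.
- The arm moves only by the tool servo_tool, never from a script. Its argument "steps" is a list of rows, each an object of numbers: "tx", "ty", "tz": the shift along the world's x, y, z in cm; "yaw": the turn about the world's z in degrees; "claw": the finger opening in cm, from 0 to 8.54. In form: [{"tx": .., "ty": .., "tz": .., "yaw": .., "claw": ..}, ...]. A call has 1 to 20 rows; each row shifts and turns the commanded pose from where the row before left it; what a row does not reach is not made up. A row lasts 1/10 s, in which the tool goes at most 50 mm and 8.59 degrees, less where a joint would pass 70% of its speed; a pose out of reach is approached as far as the arm can. A call with a gripper value outside its range is refused whole. The fingers move at their own pace and stop on an object; "newtons" is the grip in N (left out, the last holds). Time passes only in rows, so rows that do not move let the fingers close. It gives the time, the measured TCP pose, the force, the opening and the grip force at its end, in the units of the state.
- env.observe(): the state, without advancing time (a new reading comes with each control period).
- env.get_image(name): name is "side" or "top"; returns (picture, depth): 480x640x3 uint8, red, green, blue; 480x640 float32, m along the optical axis (not along the pixel's ray), 0 where there is no reading.
- env.camera_model(name): a dict with "fovy" (degrees; the focal length in pixels is half the picture's height over the tangent of half this angle, whatever the lens; pixels are square), "cx", "cy" (the principal point, pixels), "T" (4x4, takes a point from camera to world coordinates). Camera axes: x right, y down, z forward; pixel columns grow to the right and rows downward; lengths in m; the calibration is good to about 2 mm. A picture is of the moment at which its call begins. camera_model takes no time and is no camera call.
- env.close_job(): hands the job in; it is judged then, once.
The state is a dict: "time_s": time; "q": joint angles; "qvel": joint speeds; "joint_efforts": joint torques, N m; "position": TCP position; "tool_rot": TCP orientation; "ft_force": force on the tool from outside, world axes, zero at the start; "wrist_torque": the same for the moment, N m; "grip_width": finger opening in m; "gripper_force": force on a finger pad.
Only numpy, scipy, OpenCV 4.12 (cv2) and the standard library are available. Lean on these libraries where they do the work, as an engineer would, in place of code of your own. Each camera call takes 0.05 s, during which the arm holds its last target. There are 200 camera calls.

## Working session

There is one attempt and no reset: what is moved stays moved. The work goes in short steps, Python scripts to look and compute and a tool call to move; the robot and the scene stay as the last step left them, time stands still between calls to the robot, and variables do not carry over. Pictures are saved under pics/ and viewed, at most 10 in all, crops included, and the job is handed in when it is done.

Besides the shell and the picture viewer there is one more tool, called after "Call:" as name([rows], argument=value, ...), one row to a line, values as JSON. servo_tool: Moves the arm, as the interface text tells. Its arguments: {"type":"object","properties":{"steps":{"type":"array"},"newtons":{"type":"number"}},"required":["steps"]}

```bash
mkdir -p pics
cat > h.py <<'E'
import numpy as np, cv2
from rig import env
def cam(n):
    m=env.camera_model(n); f=240/np.tan(np.radians(m['fovy'])/2); return m,f
def ray(n,u,v,z):
    m,f=cam(n); T=np.array(m['T']); d=T[:3,:3]@np.array([(u-m['cx'])/f,(v-m['cy'])/f,1]); o=T[:3,3]
    return o+d*(z-o[2])/d[2]
def cloud(n,D):
    m,f=cam(n); T=np.array(m['T']); v,u=np.mgrid[:480,:640]
    P=np.stack([(u-m['cx'])/f*D,(v-m['cy'])/f*D,D],-1); return P@T[:3,:3].T+T[:3,3]
def snap(n,name):
    I,D=env.get_image(n); cv2.imwrite(f'pics/{name}.png',I[...,::-1]); np.save(f'{name}.npy',D); return I,D
E
python3 - <<'E'
from h import *
for n in('top','side'):
    snap(n,n+'0'); m,f=cam(n); print(m,f)
print(env.observe(),env.tcp_to_tips)
E
```

```text
{'fovy': 55.78113071673839, 'cx': 320.9992495839661, 'cy': 243.39456348884053, 'T': array([[ 0.02067939, -0.99570742,  0.09021697,  0.39646566],
       [-0.99977883, -0.02094032, -0.00194657, -0.00164922],
       [ 0.00382739, -0.09015676, -0.99592023,  1.16349194],
       [ 0.        ,  0.        ,  0.        ,  1.        ]])} 453.4616679092553
{'fovy': 56.45272269456951, 'cx': 319.5814143841599, 'cy': 239.35354020316632, 'T': array([[-0.91774909, -0.18851033,  0.34957181,  0.12917085],
       [-0.39712294,  0.42343108, -0.81424781,  0.86068695],
       [ 0.00547456, -0.88609817, -0.46346527,  0.55113169],
       [ 0.        ,  0.        ,  0.        ,  1.        ]])} 447.1040403446569
{'time_s': 0.1, 'q': array([-7.74263209e+01,  2.18375112e+01,  7.43789139e+01, -5.33580957e-04,
        8.38581586e+01, -1.23376930e+01]), 'qvel': array([-0.07189747, -0.0234508 , -0.13265685, -0.0805614 ,  0.00189035,
       -0.09097692]), 'joint_efforts': array([ 3.31892828e-03, -4.49221909e+01, -2.31656474e+01, -1.81626292e-04,
        3.73336690e-03,  2.63348954e-05]), 'position': array([ 0.23159541, -0.49860256,  0.24977874]), 'tool_rot': array([[ 9.06960047e-01,  4.21216557e-01, -2.92417486e-04],
       [ 4.21216573e-01, -9.06959199e-01,  1.26849603e-03],
       [ 2.69100801e-04, -1.27364631e-03, -9.99999153e-01]]), 'ft_force': array([0.57188176, 0.06868929, 0.10109593]), 'wrist_torque': array([-0.03001047,  0.03052466,  0.02306262]), 'gripper_force': 0.0, 'grip_width': 0.08534273257579987} 0.019
```

View pics/top0.png

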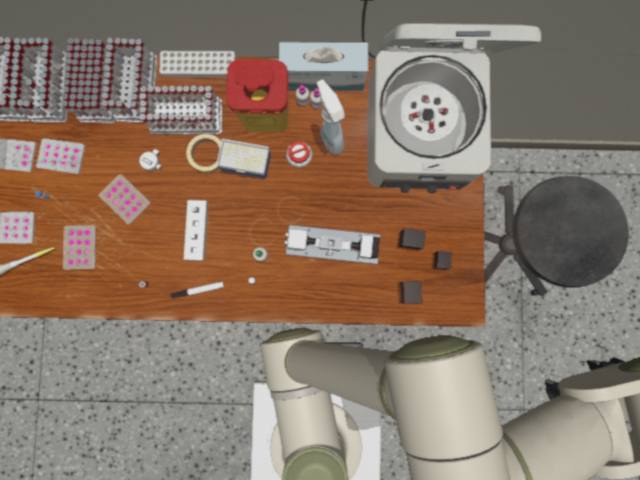

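View pics/side0.png

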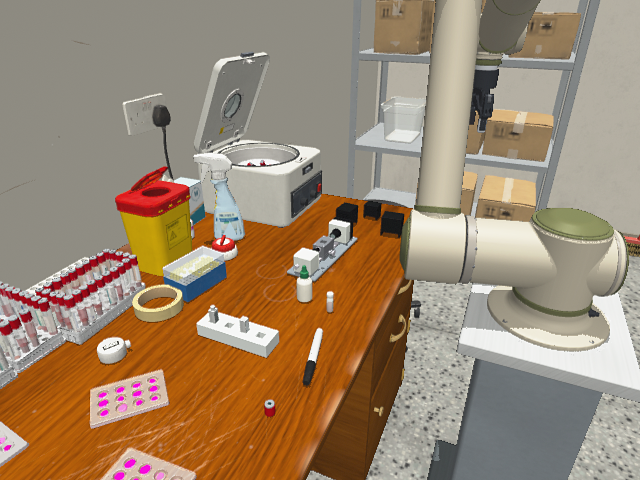

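The top view shows the rack at (195,230), the photometer at (332,244), and three black caps at (412,239), (443,260) and (411,292). The dropper is at (260,254) and the vial at (251,281). In the side view there are cells in the rack at (213,313) and (244,325). Next I'll measure the caps and look at an enlarged crop.

Run:
```python
from h import *
T=cv2.imread('pics/top0.png');S=cv2.imread('pics/side0.png')
c=lambda I,x,y,w,h,W,H:cv2.resize(I[y:y+h,x:x+w],(W,H),interpolation=cv2.INTER_CUBIC)
a=np.hstack([c(T,175,190,50,75,200,300),c(T,280,215,105,55,600,300)])
b=np.hstack([c(S,190,290,100,75,400,300),c(T,390,220,75,90,250,300),np.zeros((300,150,3),np.uint8)])
cv2.imwrite('pics/crop0.png',np.vstack([a,b]))
D=np.load('top0.npy');P=cloud('top',D)
# caps
g=T.max(2); m=((g<75)&(P[...,2]>.02)).astype(np.uint8); m[:,:395]=0;m[:220]=0;m[310:]=0;m[:,465:]=0
n,l,s,ce=cv2.connectedComponentsWithStats(m)
for i in range(1,n):
    if s[i,4]<60: continue
    z=P[...,2][l==i]; h=np.median(z[z>np.percentile(z,60)])
    k=(l==i)&(P[...,2]>h-.006)
    v,u=np.nonzero(k); q=np.array([ray('top',x,y,h)[:2] for x,y in zip(u,v)],np.float32)
    print('cap',ce[i],'h',h,cv2.minAreaRect(q),q.mean(0))
# rack top / photometer
k=(T.min(2)>170)&(abs(P[...,2]-.026)<.012); k[:195]=0;k[265:]=0;k[:,:178]=0;k[:,212:]=0
k=cv2.morphologyEx(k.astype(np.uint8),cv2.MORPH_CLOSE,np.ones((9,9)))
v,u=np.nonzero(k); q=np.array([ray('top',x,y,.026)[:2] for x,y in zip(u,v)],np.float32); print('rack',cv2.minAreaRect(q),np.median(P[...,2][k>0]))
hs=T.astype(int); k=(P[...,2]>.006)&(P[...,2]<.075)&((hs.max(2)-hs.min(2))<45); k[:220]=0;k[268:]=0;k[:,:280]=0;k[:,384:]=0
k=cv2.morphologyEx(k.astype(np.uint8),cv2.MORPH_OPEN,np.ones((3,3)))
q=P[k>0][:,:2].astype(np.float32); print('phot',cv2.minAreaRect(q),k.sum())
```

```text
cap [405.53211009 241.66055046] h 0.05444692333968759 ((0.5029895305633545, -0.21743381023406982), (0.06219247356057167, 0.029329076409339905), 43.8805046081543) [ 0.5069014  -0.21446542]
cap [437.07042254 260.70422535] h 0.042343226121344 ((0.45920950174331665, -0.2948790490627289), (0.04490980505943298, 0.02158486098051071), 25.063575744628906) [ 0.46018022 -0.29486683]
cap [401.96923077 292.35384615] h 0.05370833663118568 ((0.381093829870224, -0.20437096059322357), (0.04593309015035629, 0.0058746738359332085), 3.6341872215270996) [ 0.38172102 -0.20566294]
rack ((0.5273584723472595, 0.31544145941734314), (0.04697154834866524, 0.14883731305599213), 88.80956268310547) 0.025266609925458816
phot ((0.5000988841056824, -0.03202775865793228), (0.23675967752933502, 0.07576578855514526), 85.0787124633789) 2522
```

View pics/crop0.png

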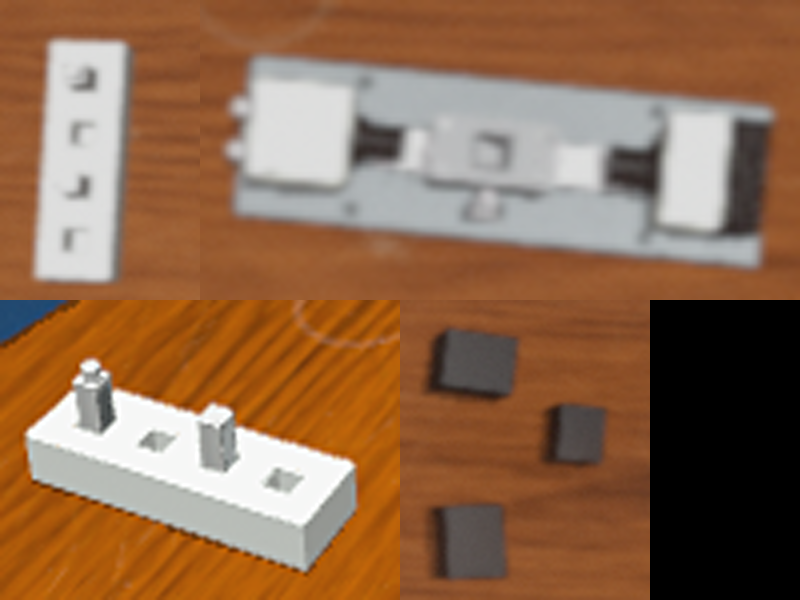

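The caps are at (412,239), (443,260) and (411,292). The middle one is about 42 mm tall and 37x42 mm in plan, so it's the one meant; the other two are 54 mm tall. The knob cell is at the +x end of the rack, top-view (194,209). The blank is at (194,236). The lamp fins are at the right (-y) end, so photometer x points along world +y. Next I'll measure these more closely.

Run:
```python
from h import *
T=cv2.imread('pics/top0.png');D=np.load('top0.npy');P=cloud('top',D);Z=P[...,2]
def rect(k,h,name):
    k=k.astype(np.uint8);v,u=np.nonzero(k);q=np.array([ray('top',x,y,h)[:2] for x,y in zip(u,v)],np.float32)
    print(name,np.round(cv2.minAreaRect(q),4) if 0 else cv2.minAreaRect(q),'mean',q.mean(0),'n',len(q),'z',np.median(Z[k>0]))
box=np.zeros((480,640),bool);box[245:275,425:458]=1
rect(box&(Z>.033),.043,'cover')
# side-view cover
b=np.zeros((480,640),bool);b[222:266,282:384]=1
rect(b&(Z>.05)&(Z<.07),.06,'boxes'); 
k=b&(T.min(2)>120)&(Z>.052)
n,l,s,c=cv2.connectedComponentsWithStats(k.astype(np.uint8))
for i in range(1,n):
    if s[i,4]>15: print('box',c[i],s[i],ray('top',*c[i],.06),np.median(Z[l==i]))
# carrier top & well
for z0 in(.046,):
    k=b&(abs(Z-.046)<.005); n,l,s,c=cv2.connectedComponentsWithStats(k.astype(np.uint8))
    for i in range(1,n):
        if s[i,4]>15: rect(l==i,.046,'lev46 %s %s'%(c[i],s[i]))
# cells
b=np.zeros((480,640),bool);b[198:262,180:210]=1
k=b&(Z>.037); n,l,s,c=cv2.connectedComponentsWithStats(k.astype(np.uint8))
for i in range(1,n): print('cell',c[i],s[i],P[l==i].mean(0),P[l==i].max(0),ray('top',*c[i],.052))
print('rowview u:');np.set_printoptions(linewidth=250,precision=0,suppress=True)
print((Z[236:250,316:348]*1000).round())
print((Z[203:215,186:202]*1000).round())
for (u,v) in[(292.5+0,229)]:pass
```

```text
cover ((0.472523957490921, -0.3051857352256775), (0.06275369226932526, 0.041001129895448685), 10.231966972351074) mean [ 0.4639097 -0.3066084] n 249 z 0.042664688474678414
boxes ((0.5000177025794983, -0.03272542357444763), (0.2222602814435959, 0.05204218998551369), 84.82842254638672) mean [ 0.4984749  -0.04195785] n 679 z 0.05644898756231598
box [296.20940171 238.73931624] [287 229  19  20 234] [0.50657982 0.05703379 0.06      ] 0.05429261599158208
box [366.04489796 245.86938776] [360 235  14  22 245] [ 0.49267133 -0.11396265  0.06      ] 0.05908637776563874
lev46 [309.53030303 240.43939394] [304 236  12   9  66] ((0.5055423378944397, 0.024796150624752045), (0.019901182502508163, 0.027221456170082092), 1.2089545726776123) mean [0.5044448 0.0247056] n 66 z 0.04471825417362274
lev46 [330.02575107 242.41630901] [319 236  23  14 233] ((0.5005431771278381, -0.02606312558054924), (0.055471889674663544, 0.030202174559235573), 84.8419189453125) mean [ 0.50060254 -0.026119  ] n 233 z 0.04559709040551252
lev46 [355.4057971  245.10144928] [350 241  11   9  69] ((0.4965270459651947, -0.088431715
[... 5030 characters left out ...]
  24.]
 [  -3.   23.   27.   26.   23.   60.   58.   59.   56.   51.   46.   34.   26.   25.   27.   25.]
 [  -3.   25.   25.   29.   31.   54.   58.   54.   51.   54.   40.   31.   26.   28.   27.   27.]
 [  -1.   27.   23.   29.   27.   53.   52.   53.   51.   50.   41.   38.   23.   24.   28.   26.]
 [  -2.   24.   24.   22.   25.   26.   40.   41.   46.   41.   41.   32.   26.   24.   28.   25.]
 [  -3.   26.   25.   27.   22.   24. 1163.   28.   25.   28.   28.   24.   21.   25.   25.   27.]
 [  -5.   26.   26.   24.   26.   24.   25.   26.   23.   25.   26.   28.   24.   26.   22.   26.]
 [  -1.   25.   25.   23.   26.   21.   26.   26.   26.   25.   26.   25.   25.   26.   31.   24.]]
```

Everything matches the given sizes:
- **Photometer:** yaw 85°, centre (0.500, -0.032), measured 237x76 mm.
- **Well:** about (0.5005, -0.026).
- **Filter cell:** about (0.577, 0.314).
- **Rack:** yaw -1.2°.

I'm moving to above the cell.

Call:
servo_tool([
  {"tx": 1.7, "ty": 4.0, "yaw": -1.3, "claw": 4},
  {"tx": 1.7, "ty": 4.0, "yaw": -1.3, "claw": 4},
  {"tx": 1.7, "ty": 4.0, "yaw": -1.3, "claw": 4},
  {"tx": 1.7, "ty": 4.0, "yaw": -1.3, "claw": 4},
  {"tx": 1.7, "ty": 4.0, "yaw": -1.3, "claw": 4},
  {"tx": 1.7, "ty": 4.0, "yaw": -1.3, "claw": 4},
  {"tx": 1.7, "ty": 4.0, "yaw": -1.3, "claw": 4},
  {"tx": 1.7, "ty": 4.0, "yaw": -1.3, "claw": 4},
  {"tx": 1.7, "ty": 4.0, "yaw": -1.3, "claw": 4},
  {"tx": 1.7, "ty": 4.0, "yaw": -1.3, "claw": 4},
  {"tx": 1.7, "ty": 4.0, "yaw": -1.3, "claw": 4},
  {"tx": 1.7, "ty": 4.0, "yaw": -1.3, "claw": 4},
  {"tx": 1.7, "ty": 4.0, "yaw": -1.3, "claw": 4},
  {"tx": 1.7, "ty": 4.0, "yaw": -1.3, "claw": 4},
  {"tx": 1.7, "ty": 4.0, "yaw": -1.3, "claw": 4},
  {"tx": 1.7, "ty": 4.0, "yaw": -1.3, "claw": 4},
  {"tx": 1.7, "ty": 4.0, "yaw": -1.3, "claw": 4},
  {"tx": 1.7, "ty": 4.0, "yaw": -1.3, "claw": 4},
  {"tx": 1.7, "ty": 4.0, "yaw": -1.3, "claw": 4},
  {"tx": 1.7, "ty": 4.0, "yaw": -1.3, "claw": 4},
], newtons=30)

```text
invalid input at $.steps[0]: expected keys tx, ty, tz, yaw, claw
```

Call:
servo_tool([
  {"tx": 0.5, "ty": 1.3, "tz": -4, "claw": 4},
  {"tz": -4, "claw": 4},
  {"tz": -4, "claw": 4},
  {"claw": 4},
  {"claw": 4},
  {"claw": 4},
])

```text
invalid input at $.steps[0]: expected keys tx, ty, tz, yaw, claw
```

Call:
servo_tool([
  {"tx": 1.7, "ty": 4.0, "tz": 0, "yaw": -1.3, "claw": 4},
  {"tx": 1.7, "ty": 4.0, "tz": 0, "yaw": -1.3, "claw": 4},
  {"tx": 1.7, "ty": 4.0, "tz": 0, "yaw": -1.3, "claw": 4},
  {"tx": 1.7, "ty": 4.0, "tz": 0, "yaw": -1.3, "claw": 4},
  {"tx": 1.7, "ty": 4.0, "tz": 0, "yaw": -1.3, "claw": 4},
  {"tx": 1.7, "ty": 4.0, "tz": 0, "yaw": -1.3, "claw": 4},
  {"tx": 1.7, "ty": 4.0, "tz": 0, "yaw": -1.3, "claw": 4},
  {"tx": 1.7, "ty": 4.0, "tz": 0, "yaw": -1.3, "claw": 4},
  {"tx": 1.7, "ty": 4.0, "tz": 0, "yaw": -1.3, "claw": 4},
  {"tx": 1.7, "ty": 4.0, "tz": 0, "yaw": -1.3, "claw": 4},
  {"tx": 1.7, "ty": 4.0, "tz": 0, "yaw": -1.3, "claw": 4},
  {"tx": 1.7, "ty": 4.0, "tz": 0, "yaw": -1.3, "claw": 4},
  {"tx": 1.7, "ty": 4.0, "tz": 0, "yaw": -1.3, "claw": 4},
  {"tx": 1.7, "ty": 4.0, "tz": 0, "yaw": -1.3, "claw": 4},
  {"tx": 1.7, "ty": 4.0, "tz": 0, "yaw": -1.3, "claw": 4},
  {"tx": 1.7, "ty": 4.0, "tz": 0, "yaw": -1.3, "claw": 4},
  {"tx": 1.7, "ty": 4.0, "tz": 0, "yaw": -1.3, "claw": 4},
  {"tx": 1.7, "ty": 4.0, "tz": 0, "yaw": -1.3, "claw": 4},
  {"tx": 1.7, "ty": 4.0, "tz": 0, "yaw": -1.3, "claw": 4},
  {"tx": 1.7, "ty": 4.0, "tz": 0, "yaw": -1.3, "claw": 4},
], newtons=30)

```text
time_s: 2.1
position: [0.5719, 0.303, 0.2499]
tool_rot: [[1.0, -0.02, -0.001], [-0.02, -1.0, -0.0], [-0.001, 0.0, -1.0]]
ft_force: [0.5, -0.3, 0.5]
grip_width: 0.0399
gripper_force: 0.0
```

Call:
servo_tool([
  {"tx": 0.5, "ty": 1.3, "tz": -4, "yaw": 0, "claw": 4},
  {"tx": 0, "ty": 0, "tz": -4, "yaw": 0, "claw": 4},
  {"tx": 0, "ty": 0, "tz": -4, "yaw": 0, "claw": 4},
  {"tx": 0, "ty": 0, "tz": 0, "yaw": 0, "claw": 4},
  {"tx": 0, "ty": 0, "tz": 0, "yaw": 0, "claw": 4},
  {"tx": 0, "ty": 0, "tz": 0, "yaw": 0, "claw": 4},
])

```text
time_s: 2.7
position: [0.5777, 0.3144, 0.133]
tool_rot: [[1.0, -0.019, 0.004], [-0.019, -1.0, 0.001], [0.004, -0.001, -1.0]]
ft_force: [0.2, -0.4, 0.7]
grip_width: 0.04
gripper_force: 0.0
```

Run:
```python
from h import *
I,D=snap('side','side1'); o=env.observe(); print(o['position'],o['tool_rot'][:,1],o['q'])
c=cv2.resize(I[270:370,160:290,::-1],(780,600),interpolation=cv2.INTER_CUBIC); cv2.imwrite('pics/side1c.png',c)
```

```text
[0.57766358 0.31441443 0.13303482] [-0.01915305 -0.99981545 -0.00149346] [1.82668425e+01 3.78295665e+01 6.58048123e+01 1.37753471e-03
 7.61113588e+01 1.09364151e+02]
```

View pics/side1c.png

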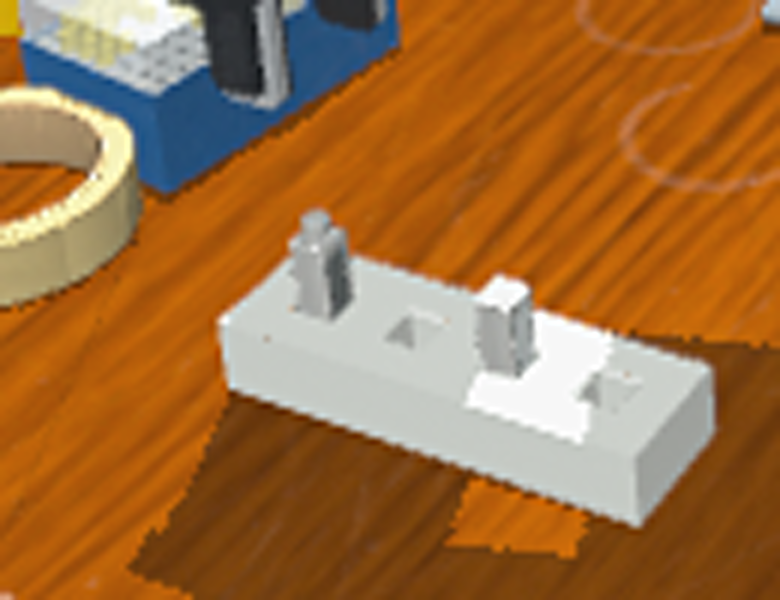

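The side crop shows the knobbed cell in the end hole, knob top at image (212.8, 305.8), directly below the fingers. The blank is two holes further along. I'll cross-check its position from this view, then descend in the next move.

```bash
python3 -c "
from h import *
print(ray('side',212.8,306,.058))
for u,v in((196.8,323.5),(278.8,331.3),(266.3,344.5)):print(ray('side',u,v,.026))"
```

```text
[0.57586953 0.31845431 0.058     ]
[0.59976056 0.34073768 0.026     ]
[0.44977682 0.29918278 0.026     ]
[0.4529218  0.33958448 0.026     ]
```

Call:
servo_tool([
  {"tx": 0, "ty": 0, "tz": -3, "yaw": 0, "claw": 4},
  {"tx": 0, "ty": 0, "tz": -2, "yaw": 0, "claw": 4},
  {"tx": 0, "ty": 0, "tz": -1, "yaw": 0, "claw": 4},
  {"tx": 0, "ty": 0, "tz": 0, "yaw": 0, "claw": 4},
  {"tx": 0, "ty": 0, "tz": 0, "yaw": 0, "claw": 4},
])

```text
time_s: 3.25
position: [0.5774, 0.3144, 0.0719]
tool_rot: [[1.0, -0.019, 0.002], [-0.019, -1.0, 0.001], [0.002, -0.001, -1.0]]
ft_force: [-0.4, 0.2, 0.4]
grip_width: 0.0401
gripper_force: 0.0
```

Call:
servo_tool([
  {"tx": -0.05, "ty": 0.15, "tz": -1, "yaw": 0, "claw": 3},
  {"tx": 0, "ty": 0, "tz": -0.8, "yaw": 0, "claw": 2.5},
  {"tx": 0, "ty": 0, "tz": 0, "yaw": 0, "claw": 2},
  {"tx": 0, "ty": 0, "tz": 0, "yaw": 0, "claw": 1.6},
  {"tx": 0, "ty": 0, "tz": 0, "yaw": 0, "claw": 1.4},
  {"tx": 0, "ty": 0, "tz": 0, "yaw": 0, "claw": 1.0},
  {"tx": 0, "ty": 0, "tz": 0, "yaw": 0, "claw": 1.0},
  {"tx": 0, "ty": 0, "tz": 0, "yaw": 0, "claw": 1.0},
], newtons=30)

```text
time_s: 4.05
position: [0.5764, 0.3158, 0.0526]
tool_rot: [[1.0, -0.019, 0.001], [-0.019, -1.0, 0.0], [0.001, -0.0, -1.0]]
ft_force: [-0.2, 0.5, 2.7]
grip_width: 0.0113
gripper_force: 30.9
```

Gripped and centred, with little side force. Lifting to check.

Call:
servo_tool([
  {"tx": 0, "ty": 0, "tz": 0.5, "yaw": 0, "claw": 1.0},
  {"tx": 0, "ty": 0, "tz": 1.5, "yaw": 0, "claw": 1.0},
  {"tx": 0, "ty": 0, "tz": 3, "yaw": 0, "claw": 1.0},
  {"tx": 0, "ty": 0, "tz": 4, "yaw": 0, "claw": 1.0},
  {"tx": 0, "ty": 0, "tz": 3, "yaw": 0, "claw": 1.0},
  {"tx": 0, "ty": 0, "tz": 0, "yaw": 0, "claw": 1.0},
  {"tx": 0, "ty": 0, "tz": 0, "yaw": 0, "claw": 1.0},
])

```text
time_s: 4.75
position: [0.576, 0.3157, 0.1726]
tool_rot: [[1.0, -0.019, 0.0], [-0.019, -1.0, 0.0], [0.0, -0.0, -1.0]]
ft_force: [0.5, -0.1, -0.5]
grip_width: 0.0117
gripper_force: 30.7
```

Run:
```python
from h import *
I,D=snap('side','side2'); o=env.observe(); p=o['position'];print(p,o['grip_width'])
m,f=cam('side');T=np.linalg.inv(m['T'])
for dz in(0,-.042):
    c=T@np.append(p+[0,0,dz],1); print(c[0]/c[2]*f+m['cx'],c[1]/c[2]*f+m['cy'])
u,v=int(c[0]/c[2]*f+m['cx']),int(c[1]/c[2]*f+m['cy'])-25
print(u-50,v-50)
cv2.imwrite('pics/side2c.png',cv2.resize(I[v-50:v+50,u-50:u+50,::-1],(600,600),interpolation=cv2.INTER_CUBIC))
```

```text
[0.5756689  0.31552076 0.17143399] 0.011865203583316452
207.01958527717045 251.70693505679134
209.6449386840003 272.32358419607147
159 197
```

View pics/side2c.png

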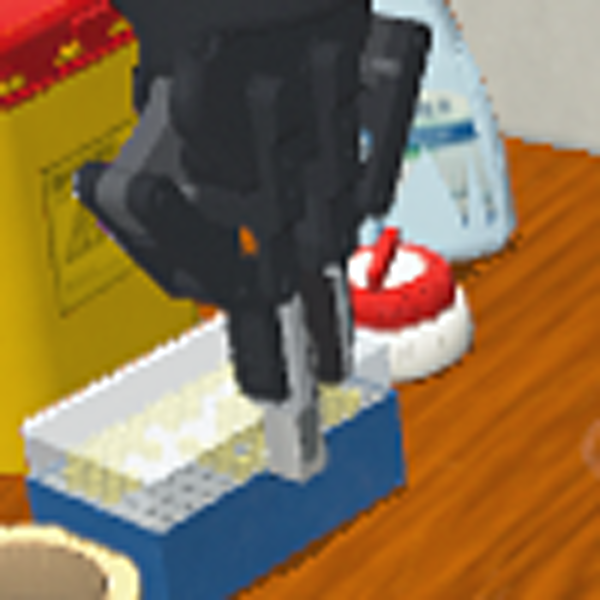

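The cell is held upright, metal sides in the pads, underside about 46.6 mm below the TCP. Next: carry it to above the well and turn it.

Call:
servo_tool([
  {"tx": -0.5, "ty": -2.4, "tz": 0, "yaw": 6.1, "claw": 1.0},
  {"tx": -0.5, "ty": -2.4, "tz": 0, "yaw": 6.1, "claw": 1.0},
  {"tx": -0.5, "ty": -2.4, "tz": 0, "yaw": 6.1, "claw": 1.0},
  {"tx": -0.5, "ty": -2.4, "tz": 0, "yaw": 6.1, "claw": 1.0},
  {"tx": -0.5, "ty": -2.4, "tz": 0, "yaw": 6.1, "claw": 1.0},
  {"tx": -0.5, "ty": -2.4, "tz": 0, "yaw": 6.1, "claw": 1.0},
  {"tx": -0.5, "ty": -2.4, "tz": 0, "yaw": 6.1, "claw": 1.0},
  {"tx": -0.5, "ty": -2.4, "tz": 0, "yaw": 6.1, "claw": 1.0},
  {"tx": -0.5, "ty": -2.4, "tz": 0, "yaw": 6.1, "claw": 1.0},
  {"tx": -0.5, "ty": -2.4, "tz": 0, "yaw": 6.1, "claw": 1.0},
  {"tx": -0.5, "ty": -2.4, "tz": 0, "yaw": 6.1, "claw": 1.0},
  {"tx": -0.5, "ty": -2.4, "tz": 0, "yaw": 6.1, "claw": 1.0},
  {"tx": -0.5, "ty": -2.4, "tz": 0, "yaw": 6.1, "claw": 1.0},
  {"tx": -0.5, "ty": -2.4, "tz": 0, "yaw": 6.1, "claw": 1.0},
  {"tx": -0.5, "ty": -0.7, "tz": 0, "yaw": 0.7, "claw": 1.0},
  {"tx": 0, "ty": 0, "tz": -2, "yaw": 0, "claw": 1.0},
  {"tx": 0, "ty": 0, "tz": -2, "yaw": 0, "claw": 1.0},
  {"tx": 0, "ty": 0, "tz": -1, "yaw": 0, "claw": 1.0},
  {"tx": 0, "ty": 0, "tz": 0, "yaw": 0, "claw": 1.0},
  {"tx": 0, "ty": 0, "tz": 0, "yaw": 0, "claw": 1.0},
])

```text
time_s: 6.8
position: [0.5013, -0.0271, 0.1225]
tool_rot: [[0.087, 0.996, -0.0], [0.996, -0.087, 0.0], [0.0, -0.0, -1.0]]
ft_force: [0.4, 0.6, -0.2]
grip_width: 0.0116
gripper_force: 30.7
```

Run:
```python
from h import *
I,D=snap('side','side3'); o=env.observe(); p=o['position'];print(p,o['tool_rot'][:,1],o['grip_width'])
m,f=cam('side');T=np.linalg.inv(m['T'])
def pr(q):
    c=T@np.append(q,1); return c[:2]/c[2]*f+[m['cx'],m['cy']]
print('underside',pr(p-[0,0,.0466]),'well',pr([.5005,-.026,.046]))
u,v=315,220
cv2.imwrite('pics/side3c.png',cv2.resize(I[v-50:v+50,u-65:u+65,::-1],(780,600),interpolation=cv2.INTER_CUBIC))
```

```text
[ 0.50150651 -0.0271578   0.1229057 ] [ 9.96203177e-01 -8.70542565e-02  8.87147161e-04] 0.011657900498052228
underside [323.02832158 228.77629006] well [323.11055252 240.23715248]
```

View pics/side3c.png

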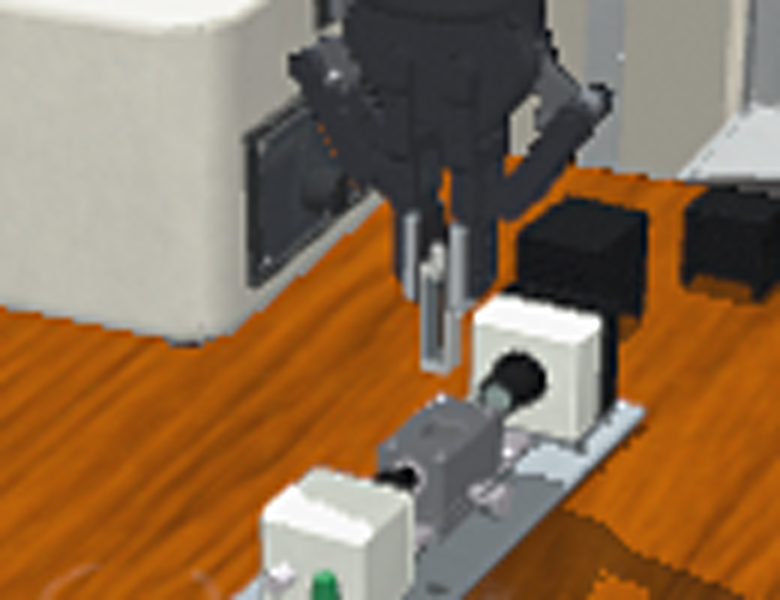

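The cell (underside at about (323,231)) hangs above the well (about (323,242)), glass along the rail, and the image gap agrees with the prediction. Descending to just above, then feeling.

Call:
servo_tool([
  {"tx": 0, "ty": 0, "tz": -1.5, "yaw": 0, "claw": 1.0},
  {"tx": 0, "ty": 0, "tz": -1, "yaw": 0, "claw": 1.0},
  {"tx": 0, "ty": 0, "tz": -0.2, "yaw": 0, "claw": 1.0},
  {"tx": 0, "ty": 0, "tz": -0.15, "yaw": 0, "claw": 1.0},
  {"tx": 0, "ty": 0, "tz": -0.15, "yaw": 0, "claw": 1.0},
  {"tx": 0, "ty": 0, "tz": 0, "yaw": 0, "claw": 1.0},
])

```text
time_s: 7.45
position: [0.5014, -0.0274, 0.0926]
tool_rot: [[0.087, 0.996, 0.001], [0.996, -0.087, -0.0], [-0.0, 0.001, -1.0]]
ft_force: [0.5, -0.5, -0.6]
grip_width: 0.0115
gripper_force: 30.8
```

Call:
servo_tool([
  {"tx": 0, "ty": 0, "tz": -0.1, "yaw": 0, "claw": 1.0},
  {"tx": 0, "ty": 0, "tz": -0.1, "yaw": 0, "claw": 1.0},
  {"tx": 0, "ty": 0, "tz": 0, "yaw": 0, "claw": 1.0},
])

```text
time_s: 7.75
position: [0.5017, -0.0276, 0.0921]
tool_rot: [[0.087, 0.996, 0.002], [0.996, -0.087, -0.001], [-0.001, 0.003, -1.0]]
ft_force: [-3.6, -0.5, 16.3]
grip_width: 0.0118
gripper_force: 32.8
```

Contact at the carrier top. The force pushes toward -x, so I'm easing up and shifting that way.

Call:
servo_tool([
  {"tx": -0.05, "ty": 0, "tz": 0.06, "yaw": 0, "claw": 1.0},
  {"tx": -0.05, "ty": 0, "tz": 0, "yaw": 0, "claw": 1.0},
  {"tx": -0.05, "ty": 0, "tz": 0, "yaw": 0, "claw": 1.0},
  {"tx": 0, "ty": 0, "tz": 0, "yaw": 0, "claw": 1.0},
])

```text
time_s: 8.15
position: [0.5011, -0.0275, 0.0924]
tool_rot: [[0.087, 0.996, 0.005], [0.996, -0.087, -0.001], [-0.0, 0.005, -1.0]]
ft_force: [1.5, 0.8, 9.3]
grip_width: 0.0118
gripper_force: 31.8
```

Call:
servo_tool([
  {"tx": 0, "ty": 0.05, "tz": 0, "yaw": 0, "claw": 1.0},
  {"tx": 0, "ty": 0.05, "tz": 0, "yaw": 0, "claw": 1.0},
  {"tx": 0, "ty": 0.05, "tz": 0, "yaw": 0, "claw": 1.0},
  {"tx": 0, "ty": 0.05, "tz": 0, "yaw": 0, "claw": 1.0},
  {"tx": 0, "ty": 0, "tz": 0, "yaw": 0, "claw": 1.0},
])

```text
time_s: 8.65
position: [0.5011, -0.0264, 0.0924]
tool_rot: [[0.087, 0.996, 0.005], [0.996, -0.087, -0.003], [-0.002, 0.005, -1.0]]
ft_force: [0.6, -4.4, 9.1]
grip_width: 0.0112
gripper_force: 31.9
```

Call:
servo_tool([
  {"tx": 0, "ty": 0.1, "tz": 0, "yaw": 0, "claw": 1.0},
  {"tx": 0, "ty": 0.1, "tz": 0, "yaw": 0, "claw": 1.0},
  {"tx": 0, "ty": 0, "tz": 0, "yaw": 0, "claw": 1.0},
])

```text
time_s: 8.95
position: [0.5011, -0.0244, 0.0925]
tool_rot: [[0.087, 0.996, 0.005], [0.996, -0.087, -0.003], [-0.002, 0.005, -1.0]]
ft_force: [0.1, -3.1, 8.8]
grip_width: 0.0113
gripper_force: 31.9
```

Call:
servo_tool([
  {"tx": 0, "ty": -0.15, "tz": 0, "yaw": 0, "claw": 1.0},
  {"tx": 0, "ty": -0.15, "tz": 0, "yaw": 0, "claw": 1.0},
  {"tx": 0, "ty": -0.1, "tz": 0, "yaw": 0, "claw": 1.0},
  {"tx": 0, "ty": -0.1, "tz": 0, "yaw": 0, "claw": 1.0},
  {"tx": 0, "ty": 0, "tz": 0, "yaw": 0, "claw": 1.0},
])

```text
time_s: 9.45
position: [0.5007, -0.0278, 0.0923]
tool_rot: [[0.087, 0.996, 0.004], [0.996, -0.087, 0.001], [0.001, 0.004, -1.0]]
ft_force: [0.7, 4.8, 11.0]
grip_width: 0.0117
gripper_force: 32.0
```

Call:
servo_tool([
  {"tx": 0, "ty": -0.1, "tz": 0, "yaw": 0, "claw": 1.0},
  {"tx": 0, "ty": -0.1, "tz": 0, "yaw": 0, "claw": 1.0},
  {"tx": 0, "ty": 0, "tz": 0, "yaw": 0, "claw": 1.0},
])

```text
time_s: 9.75
position: [0.5005, -0.03, 0.0922]
tool_rot: [[0.087, 0.996, 0.003], [0.996, -0.087, 0.0], [0.001, 0.003, -1.0]]
ft_force: [-0.3, 2.6, 8.9]
grip_width: 0.0117
gripper_force: 31.8
```

Call:
servo_tool([
  {"tx": 0, "ty": -0.1, "tz": 0, "yaw": 0, "claw": 1.0},
  {"tx": 0, "ty": -0.1, "tz": 0, "yaw": 0, "claw": 1.0},
  {"tx": 0, "ty": 0, "tz": 0, "yaw": 0, "claw": 1.0},
])

```text
time_s: 10.05
position: [0.5004, -0.032, 0.0921]
tool_rot: [[0.087, 0.996, 0.003], [0.996, -0.087, 0.0], [0.001, 0.003, -1.0]]
ft_force: [-0.2, 4.2, 8.7]
grip_width: 0.0116
gripper_force: 31.8
```

Run:
```python
from h import *
print(ray('side',323.3,242,.046),ray('side',323.3,230.8,.0763))
D=np.load('side3.npy');P=cloud('side',D);Z=P[...,2]
I=cv2.imread('pics/side3.png')
k=np.zeros((480,640),bool);k[230:256,315:345]=1
k&=(abs(Z-.046)<.004)&(P[...,1]>-.07)&(P[...,1]<.015)
k=cv2.morphologyEx(k.astype(np.uint8),cv2.MORPH_CLOSE,np.ones((3,3)))
v,u=np.nonzero(k);q=np.array([ray('side',x,y,.046)[:2] for x,y in zip(u,v)],np.float32)
print(cv2.minAreaRect(q),q.mean(0),len(q))
np.set_printoptions(linewidth=250)
print((Z[232:256,314:342]*1000).round().astype(int))
print('gray');print(I[232:256,314:342].mean(2).astype(int))
```

```text
[ 0.4965135  -0.01777642  0.046     ] [ 0.4966684  -0.01741762  0.0763    ]
((0.4983553886413574, -0.019862297922372818), (0.05638705939054489, 0.03164355829358101), 84.59742736816406) [ 0.49796048 -0.01983115] 138
[[ -1   0  -3  -3  -2  -1  -3  -1  -2  74  75  -4  -3  -5  30 551 551  31  43  42  43  43  43  41  39  40  39  38]
 [ -2  -1  -3  -5  -3   0  -3  -2  -1  -2  -1  -3  -2  -3  27  28  29  44  43  44  44  44  43  41  37  38  38  36]
 [ -1  -1  -3  -4  -3  -3  -3  -3  -2  -3  -3  -3  -2   1  23  25  38  39  40  41  41  41  39  38  37  36  35  34]
 [ -1  -3  -3  -1  -3  -3  -1  -1  -3  -3  -4  -4  -1  -5  23  23  36  37  36  38  39  39  37  37  34  32  32  32]
 [ -2  -3  -4  -3  -2   1  -2  -2  43  44  44  43  -3   7  18  18  34  35  34  36  35  36  36  33  30  29  27  27]
 [ -2  -1  -3  -2  -2  -3   0  44  43  43  44  44  44  44  44  42  30  31  32  34  33  34  33  26  25  24  24  25]
 [ -2  -3  -1  -3  -3  -2  42  44  46  44  44  45  44  42  42  43  44  43  44  43  31  32  21  19  17  19  23  21]
 [ -3  -3  -4  -2  -5  45  43  42  43  44  44  44  44  43  44  44  44  44  43  4
[... 3941 characters left out ...]
 116 192]
 [ 94  69  33  20  20  74 147 106 105 101  89  89  88  86  94 116 119 150 107 117 121 108 120 121 121 121 120 119]
 [227 174 109  95  70 161 123 104 105 101  88  87  87  85 144 191 169 110 144 189 137 127 122 123 123 123 123 124]
 [204 207 211 227 149 129 103 103 105 101  88  88  90  92 145 162 119 161 192 164 135 127 122 122 123 122 123 124]
 [202 203 208 210 206 111 103 104 104 101  88  89 103  87  98 141 167 156 158 133 133 125 123 122 122 123 124 129]
 [203 207 206 180 194 109 102 104 105 101  89 101  86 101  85 103  87 111 140 129 132 123 123 123 123 124 129 120]
 [207 205 178 159 197 113 106 111 105 102  95  89 100  85 104 114  88  92 126 131 128 124 123 124 124 128 117  69]]
```

No drop along this line, so the offset must be across the rail. I'll shift +x and sweep back.

Call:
servo_tool([
  {"tx": 0.1, "ty": 0, "tz": 0, "yaw": 0, "claw": 1.0},
  {"tx": 0.1, "ty": 0, "tz": 0, "yaw": 0, "claw": 1.0},
  {"tx": 0.05, "ty": 0.1, "tz": 0, "yaw": 0, "claw": 1.0},
  {"tx": 0, "ty": 0.1, "tz": 0, "yaw": 0, "claw": 1.0},
  {"tx": 0, "ty": 0.1, "tz": 0, "yaw": 0, "claw": 1.0},
  {"tx": 0, "ty": 0, "tz": 0, "yaw": 0, "claw": 1.0},
])

```text
time_s: 10.65
position: [0.5023, -0.0296, 0.091]
tool_rot: [[0.087, 0.996, 0.0], [0.996, -0.087, -0.001], [-0.001, 0.0, -1.0]]
ft_force: [-0.2, -2.4, 1.0]
grip_width: 0.0112
gripper_force: 30.9
```

Call:
servo_tool([
  {"tx": 0, "ty": 0.1, "tz": 0, "yaw": 0, "claw": 1.0},
  {"tx": 0, "ty": 0.1, "tz": 0, "yaw": 0, "claw": 1.0},
  {"tx": 0, "ty": 0, "tz": 0, "yaw": 0, "claw": 1.0},
])

```text
time_s: 10.95
position: [0.5023, -0.0281, 0.0911]
tool_rot: [[0.087, 0.996, 0.0], [0.996, -0.087, -0.002], [-0.002, 0.001, -1.0]]
ft_force: [-0.7, -6.1, 1.9]
grip_width: 0.0115
gripper_force: 31.0
```

Call:
servo_tool([
  {"tx": 0, "ty": 0.1, "tz": 0, "yaw": 0, "claw": 1.0},
  {"tx": 0, "ty": 0.1, "tz": 0, "yaw": 0, "claw": 1.0},
  {"tx": 0, "ty": 0, "tz": 0, "yaw": 0, "claw": 1.0},
])

```text
time_s: 11.25
position: [0.5025, -0.0261, 0.0912]
tool_rot: [[0.087, 0.996, 0.001], [0.996, -0.087, -0.002], [-0.002, 0.001, -1.0]]
ft_force: [-1.5, -6.3, 2.6]
grip_width: 0.0118
gripper_force: 31.1
```

It dropped 1.2 mm near y = -0.030, and the -y force beyond that shows a wall. Going back there and pressing gently.

Call:
servo_tool([
  {"tx": 0, "ty": -0.2, "tz": 0, "yaw": 0, "claw": 1.0},
  {"tx": 0, "ty": -0.2, "tz": 0, "yaw": 0, "claw": 1.0},
  {"tx": 0, "ty": -0.05, "tz": 0, "yaw": 0, "claw": 1.0},
  {"tx": 0, "ty": 0, "tz": 0, "yaw": 0, "claw": 1.0},
])

```text
time_s: 11.65
position: [0.502, -0.0292, 0.0908]
tool_rot: [[0.087, 0.996, -0.0], [0.996, -0.087, 0.001], [0.001, -0.0, -1.0]]
ft_force: [-0.1, 4.5, 1.3]
grip_width: 0.0112
gripper_force: 30.9
```

Call:
servo_tool([
  {"tx": 0, "ty": 0, "tz": -0.1, "yaw": 0, "claw": 1.0},
  {"tx": 0, "ty": 0, "tz": 0, "yaw": 0, "claw": 1.0},
])

```text
time_s: 11.85
position: [0.5021, -0.0292, 0.0899]
tool_rot: [[0.087, 0.996, 0.0], [0.996, -0.087, 0.001], [0.001, -0.0, -1.0]]
ft_force: [0.6, 4.2, 2.0]
grip_width: 0.0117
gripper_force: 30.9
```

Call:
servo_tool([
  {"tx": 0, "ty": 0.1, "tz": 0, "yaw": 0, "claw": 1.0},
  {"tx": 0, "ty": 0, "tz": -0.15, "yaw": 0, "claw": 1.0},
  {"tx": 0, "ty": 0, "tz": 0, "yaw": 0, "claw": 1.0},
])

```text
time_s: 12.15
position: [0.5021, -0.0288, 0.0882]
tool_rot: [[0.087, 0.996, -0.0], [0.996, -0.087, -0.0], [-0.0, -0.0, -1.0]]
ft_force: [0.4, 2.3, -0.4]
grip_width: 0.0114
gripper_force: 30.7
```

Call:
servo_tool([
  {"tx": 0, "ty": 0, "tz": -0.15, "yaw": 0, "claw": 1.0},
  {"tx": 0, "ty": 0, "tz": 0, "yaw": 0, "claw": 1.0},
])

```text
time_s: 12.35
position: [0.5023, -0.0289, 0.0868]
tool_rot: [[0.087, 0.996, 0.0], [0.996, -0.087, -0.0], [0.0, 0.0, -1.0]]
ft_force: [1.4, 2.9, 0.3]
grip_width: 0.0116
gripper_force: 30.7
```

Call:
servo_tool([
  {"tx": 0, "ty": 0.05, "tz": -0.15, "yaw": 0, "claw": 1.0},
  {"tx": 0, "ty": 0, "tz": -0.2, "yaw": 0, "claw": 1.0},
  {"tx": 0, "ty": 0, "tz": -0.2, "yaw": 0, "claw": 1.0},
  {"tx": 0, "ty": 0, "tz": 0, "yaw": 0, "claw": 1.0},
])

```text
time_s: 12.75
position: [0.5028, -0.0286, 0.0814]
tool_rot: [[0.087, 0.996, 0.002], [0.996, -0.087, -0.001], [-0.0, 0.002, -1.0]]
ft_force: [4.9, 0.1, -0.4]
grip_width: 0.0118
gripper_force: 30.7
```

Call:
servo_tool([
  {"tx": 0, "ty": 0, "tz": -0.15, "yaw": 0, "claw": 1.0},
  {"tx": 0, "ty": 0, "tz": -0.2, "yaw": 0, "claw": 1.0},
  {"tx": 0, "ty": 0, "tz": 0, "yaw": 0, "claw": 1.0},
])

```text
time_s: 13.05
position: [0.5028, -0.0286, 0.078]
tool_rot: [[0.087, 0.996, 0.002], [0.996, -0.087, -0.001], [-0.0, 0.002, -1.0]]
ft_force: [5.7, 0.5, 1.1]
grip_width: 0.0118
gripper_force: 30.9
```

Call:
servo_tool([
  {"tx": 0, "ty": 0, "tz": -0.2, "yaw": 0, "claw": 1.0},
  {"tx": 0, "ty": 0, "tz": -0.2, "yaw": 0, "claw": 1.0},
  {"tx": 0, "ty": 0, "tz": -0.2, "yaw": 0, "claw": 1.0},
  {"tx": 0, "ty": 0, "tz": -0.1, "yaw": 0, "claw": 1.0},
  {"tx": 0, "ty": 0, "tz": 0, "yaw": 0, "claw": 1.0},
])

```text
time_s: 13.55
position: [0.5029, -0.0286, 0.0709]
tool_rot: [[0.087, 0.996, 0.002], [0.996, -0.087, -0.001], [-0.0, 0.002, -1.0]]
ft_force: [6.2, -0.6, 2.8]
grip_width: 0.0117
gripper_force: 30.9
```

Call:
servo_tool([
  {"tx": 0, "ty": 0, "tz": -0.1, "yaw": 0, "claw": 1.0},
  {"tx": 0, "ty": 0, "tz": -0.1, "yaw": 0, "claw": 1.0},
  {"tx": 0, "ty": 0, "tz": 0, "yaw": 0, "claw": 1.0},
])

```text
time_s: 13.85
position: [0.5028, -0.0286, 0.0689]
tool_rot: [[0.087, 0.996, 0.002], [0.996, -0.087, -0.001], [-0.0, 0.002, -1.0]]
ft_force: [6.7, 0.6, 1.8]
grip_width: 0.0117
gripper_force: 31.0
```

Call:
servo_tool([
  {"tx": 0, "ty": 0, "tz": -0.1, "yaw": 0, "claw": 1.0},
  {"tx": 0, "ty": 0, "tz": -0.05, "yaw": 0, "claw": 1.0},
  {"tx": 0, "ty": 0, "tz": 0, "yaw": 0, "claw": 1.0},
])

```text
time_s: 14.15
position: [0.503, -0.0286, 0.0686]
tool_rot: [[0.087, 0.996, 0.003], [0.996, -0.087, -0.001], [-0.001, 0.003, -1.0]]
ft_force: [3.0, 0.6, 14.7]
grip_width: 0.0119
gripper_force: 32.6
```

Hard stop at exactly the predicted height, 24 mm below first contact. The cell is home; releasing and lifting.

Call:
servo_tool([
  {"tx": 0, "ty": 0, "tz": 0.05, "yaw": 0, "claw": 1.0},
  {"tx": 0, "ty": 0, "tz": 0, "yaw": 0, "claw": 2.5},
  {"tx": 0, "ty": 0, "tz": 0, "yaw": 0, "claw": 4},
  {"tx": 0, "ty": 0, "tz": 0, "yaw": 0, "claw": 4},
  {"tx": 0, "ty": 0, "tz": 0, "yaw": 0, "claw": 4},
  {"tx": 0, "ty": 0, "tz": 2, "yaw": 0, "claw": 4},
  {"tx": 0, "ty": 0, "tz": 4, "yaw": 0, "claw": 4},
  {"tx": 0, "ty": 0, "tz": 4, "yaw": 0, "claw": 6},
  {"tx": 0, "ty": -4, "tz": 1, "yaw": 0, "claw": 6},
  {"tx": 0, "ty": -4, "tz": 0, "yaw": 0, "claw": 6},
  {"tx": 0, "ty": -4, "tz": 0, "yaw": 0, "claw": 6},
  {"tx": -4, "ty": 0, "tz": 0, "yaw": 0, "claw": 6},
  {"tx": -4, "ty": 0, "tz": 0, "yaw": 0, "claw": 6},
  {"tx": -4, "ty": 0, "tz": 0, "yaw": 0, "claw": 6},
  {"tx": 0, "ty": 0, "tz": 0, "yaw": 0, "claw": 6},
])

```text
time_s: 15.65
position: [0.3783, -0.1472, 0.1775]
tool_rot: [[0.089, 0.996, -0.003], [0.996, -0.089, 0.002], [0.002, -0.003, -1.0]]
ft_force: [-0.2, -0.4, -0.3]
grip_width: 0.0601
gripper_force: 0.0
```

Run:
```python
from h import *
I,D=snap('top','top1'); J,E=snap('side','side4'); print(env.observe()['position'])
a=cv2.resize(I[215:275,290:380,::-1],(450,300),interpolation=cv2.INTER_CUBIC)
b=cv2.resize(I[240:280,420:465,::-1],(337,300),interpolation=cv2.INTER_CUBIC)
c=cv2.resize(J[190:270,280:400,::-1],(450,300),interpolation=cv2.INTER_CUBIC)
cv2.imwrite('pics/c4.png',np.vstack([np.hstack([a,b]),np.hstack([c,np.zeros((300,337,3),np.uint8)])]))
P=cloud('top',D);Z=P[...,2]; np.set_printoptions(linewidth=250)
g=I.max(2)
print((Z[248:274,430:456]*1000).round().astype(int)); print(g[248:274,430:456])
b=np.zeros((480,640),bool);b[232:252,318:345]=1
k=b&(Z>.056)&(Z<.09);print('cell',k.sum(),Z[k].max(),P[k].mean(0))
```

```text
[ 0.38188563 -0.14843674  0.17813244]
[[  -1    2   -3    2   -1    2   -3   -1    4   -2    2    3    2   -2   -1    1    3    0    0    1   -1    3   -2    2    2   -3]
 [  -1   -1   -2   -4   -2   -2    0    1    0    3    1    0    1    4   -2   -1   -3   -2   -2   -1    1   -2   -1   -2    0    0]
 [   0    0   -2    3    2   -1    2   -1    1    2    1   -2   -2    3    1   -1   -2   -2   -2   -3   -2    4   -2    0   -5   -2]
 [  -1    0    1    3    2    0   -3   39   45   44   43   37   41   -1    0    0    5    3    0    1   -2    1   -1   -1   -4   -1]
 [  -2   -1   -3   -2    6   15   30   40   43   46   39   41   45   40   44   45   41   41   45   43   42   -3 1163    1    2   -2]
 [   4   -1   -3    0    8   20   36   39   46   46   44   43   45   45   44   45   45   40   41   41   47    2   -2    0   -1    1]
 [   2   -1   -3    3    7   21   33   43   42   45   44   42   40   41   42   41   42   43   46   43   45    0   -3    0   -3    0]
 [   1   -1    1    2   15   26   30   42   42   42   41   46   41   43   42   40   45   42   40   42   41   -2    1    0    1   -2
[... 4545 characters left out ...]
8 104  89  78  74  76  78  77  77  76  75  75  70  69  73  77  82  84  94 110 123 131 132 133 133]
 [124 122 118 109 102  98  99  97  97  98  96  92  88  81  82  87  96  97 100 109 120 128 129 130 130 130]
 [123 123 123 121 116 118 117 115 116 118 118 117 111 106 109 115 118 119 119 124 128 129 130 127 128 126]
 [122 124 124 124 122 122 121 121 120 120 121 125 124 122 125 127 128 127 129 130 132 133 131 130 127 126]
 [125 125 125 126 127 125 124 122 119 122 123 124 126 128 127 128 131 130 132 132 134 135 132 130 127 125]
 [132 133 132 132 132 132 130 128 126 128 128 129 132 130 129 129 130 129 128 128 130 130 129 128 125 123]]
cell 29 0.07870463747609402 [ 0.50090221 -0.02567733  0.06888575]
```

View pics/c4.png

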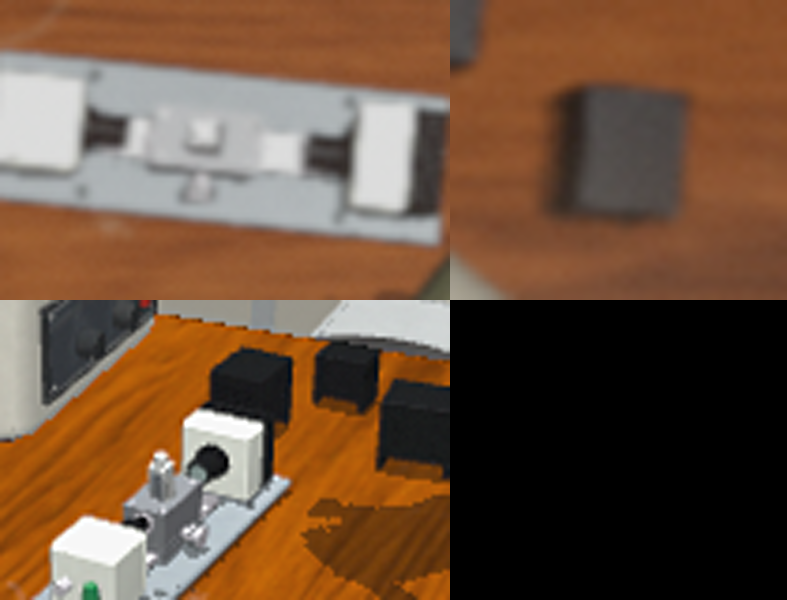

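The cell stands upright in the well, knob up, glass along the light path. The cover at (443,260) is nearly parallel to the tool. I'll measure its rectangle.

Run:
```python
from h import *
D=np.load('top1.npy');Z=cloud('top',D)[...,2]
k=np.zeros((480,640),bool);k[248:272,428:456]=1;k&=(Z>.037)&(Z<.06)
v,u=np.nonzero(k);q=np.array([ray('top',x,y,.043)[:2] for x,y in zip(u,v)],np.float32);print(cv2.minAreaRect(q),q.mean(0),k.sum())
```

```text
((0.4640144109725952, -0.30745929479599), (0.03449242562055588, 0.04201573133468628), 85.4808349609375) [ 0.46417153 -0.30732623] 238
```

Call:
servo_tool([
  {"tx": 2.1, "ty": -3.9, "tz": 0, "yaw": 0, "claw": 6.8},
  {"tx": 2.1, "ty": -3.9, "tz": 0, "yaw": 0, "claw": 6.8},
  {"tx": 2.1, "ty": -3.9, "tz": 0, "yaw": 0, "claw": 6.8},
  {"tx": 2.1, "ty": -3.9, "tz": 0, "yaw": 0.5, "claw": 6.8},
  {"tx": 0, "ty": 0, "tz": -4, "yaw": 0, "claw": 6.8},
  {"tx": 0, "ty": 0, "tz": -4, "yaw": 0, "claw": 6.8},
  {"tx": 0, "ty": 0, "tz": 0, "yaw": 0, "claw": 6.8},
  {"tx": 0, "ty": 0, "tz": 0, "yaw": 0, "claw": 6.8},
])

```text
time_s: 16.55
position: [0.4669, -0.3044, 0.0983]
tool_rot: [[0.078, 0.997, -0.0], [0.997, -0.078, 0.0], [0.0, -0.0, -1.0]]
ft_force: [0.3, -0.5, 0.7]
grip_width: 0.068
gripper_force: 0.0
```

Call:
servo_tool([
  {"tx": -0.05, "ty": -0.2, "tz": -2, "yaw": 0, "claw": 6.8},
  {"tx": 0, "ty": 0, "tz": -2, "yaw": 0, "claw": 6.8},
  {"tx": 0, "ty": 0, "tz": -1.8, "yaw": 0, "claw": 6.8},
  {"tx": 0, "ty": 0, "tz": 0, "yaw": 0, "claw": 5.5},
  {"tx": 0, "ty": 0, "tz": 0, "yaw": 0, "claw": 4.8},
  {"tx": 0, "ty": 0, "tz": 0, "yaw": 0, "claw": 4.4},
  {"tx": 0, "ty": 0, "tz": 0, "yaw": 0, "claw": 3.9},
  {"tx": 0, "ty": 0, "tz": 0, "yaw": 0, "claw": 3.9},
  {"tx": 0, "ty": 0, "tz": 0, "yaw": 0, "claw": 3.9},
], newtons=30)

```text
time_s: 17.45
position: [0.4665, -0.3069, 0.0419]
tool_rot: [[0.078, 0.997, 0.003], [0.997, -0.078, -0.002], [-0.002, 0.003, -1.0]]
ft_force: [-0.5, 0.9, 6.1]
grip_width: 0.0415
gripper_force: 30.0
```

Call:
servo_tool([
  {"tx": 0, "ty": 0, "tz": 1, "yaw": 0, "claw": 3.9},
  {"tx": 0, "ty": 0, "tz": 3, "yaw": 0, "claw": 3.9},
  {"tx": 0, "ty": 0, "tz": 4, "yaw": 0, "claw": 3.9},
  {"tx": 0, "ty": 0, "tz": 4, "yaw": 0, "claw": 3.9},
  {"tx": 0.5, "ty": 4, "tz": 0, "yaw": -0.5, "claw": 3.9},
  {"tx": 0.5, "ty": 4, "tz": 0, "yaw": 0, "claw": 3.9},
  {"tx": 0.5, "ty": 4, "tz": 0, "yaw": 0, "claw": 3.9},
  {"tx": 0.5, "ty": 4, "tz": 0, "yaw": 0, "claw": 3.9},
  {"tx": 0.5, "ty": 4, "tz": 0, "yaw": 0, "claw": 3.9},
  {"tx": 0.5, "ty": 4, "tz": 0, "yaw": 0, "claw": 3.9},
  {"tx": 0.5, "ty": 3.9, "tz": 0, "yaw": 0, "claw": 3.9},
  {"tx": 0, "ty": 0, "tz": 0, "yaw": 0, "claw": 3.9},
  {"tx": 0, "ty": 0, "tz": 0, "yaw": 0, "claw": 3.9},
  {"tx": 0, "ty": 0, "tz": 0, "yaw": 0, "claw": 3.9},
])

```text
time_s: 18.85
position: [0.5007, -0.0281, 0.1605]
tool_rot: [[0.088, 0.996, 0.001], [0.996, -0.088, -0.0], [-0.0, 0.001, -1.0]]
ft_force: [-1.0, 0.5, -0.3]
grip_width: 0.0413
gripper_force: 31.0
```

Run:
```python
from h import *
J,E=snap('side','side5'); o=env.observe();print(o['position'],o['tool_rot'][:,1])
cv2.imwrite('pics/c5.png',cv2.resize(J[150:270,250:400,::-1],(750,600),interpolation=cv2.INTER_CUBIC))
```

```text
[ 0.50070414 -0.02834573  0.16030658] [ 9.96095685e-01 -8.82788173e-02  4.86683328e-04]
```

View pics/c5.png

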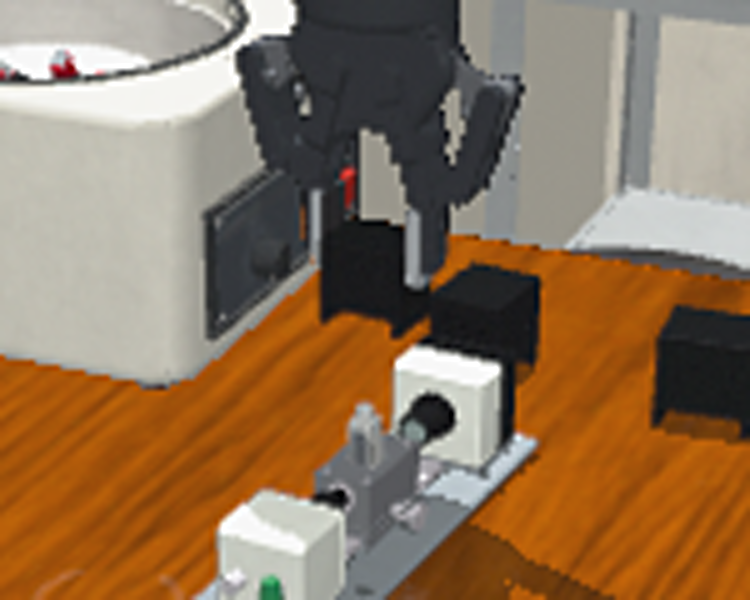

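The cover is held level with its cheeks on the y sides, and the cell stands upright below it. I'll centre it and lower to just above the carrier.

Call:
servo_tool([
  {"tx": 0.15, "ty": 0.3, "tz": 0, "yaw": 0, "claw": 3.9},
  {"tx": 0, "ty": 0, "tz": -1.5, "yaw": 0, "claw": 3.9},
  {"tx": 0, "ty": 0, "tz": -1.5, "yaw": 0, "claw": 3.9},
  {"tx": 0, "ty": 0, "tz": -1, "yaw": 0, "claw": 3.9},
  {"tx": 0, "ty": 0, "tz": 0, "yaw": 0, "claw": 3.9},
  {"tx": 0, "ty": 0, "tz": 0, "yaw": 0, "claw": 3.9},
])

```text
time_s: 19.5
position: [0.5024, -0.0245, 0.1202]
tool_rot: [[0.087, 0.996, 0.0], [0.996, -0.087, -0.0], [-0.0, 0.0, -1.0]]
ft_force: [0.2, -0.6, -0.0]
grip_width: 0.0417
gripper_force: 31.0
```

Call:
servo_tool([
  {"tx": 0, "ty": 0, "tz": -0.5, "yaw": 0, "claw": 3.9},
  {"tx": 0, "ty": 0, "tz": -0.5, "yaw": 0, "claw": 3.9},
  {"tx": 0, "ty": 0, "tz": -0.5, "yaw": 0, "claw": 3.9},
  {"tx": 0, "ty": 0, "tz": -0.5, "yaw": 0, "claw": 3.9},
  {"tx": 0, "ty": 0, "tz": 0, "yaw": 0, "claw": 3.9},
])

```text
time_s: 20.0
position: [0.5018, -0.0242, 0.0992]
tool_rot: [[0.087, 0.996, -0.001], [0.996, -0.087, 0.0], [0.0, -0.001, -1.0]]
ft_force: [0.6, 0.1, -0.1]
grip_width: 0.0416
gripper_force: 31.0
```

Call:
servo_tool([
  {"tx": 0.05, "ty": -0.1, "tz": -0.5, "yaw": 0, "claw": 3.9},
  {"tx": 0, "ty": 0, "tz": -0.4, "yaw": 0, "claw": 3.9},
  {"tx": 0, "ty": 0, "tz": 0, "yaw": 0, "claw": 3.9},
])

```text
time_s: 20.3
position: [0.5024, -0.0253, 0.0903]
tool_rot: [[0.087, 0.996, -0.001], [0.996, -0.087, 0.0], [0.0, -0.001, -1.0]]
ft_force: [-0.5, -0.3, -1.0]
grip_width: 0.0414
gripper_force: 31.0
```

Call:
servo_tool([
  {"tx": 0, "ty": 0, "tz": -0.15, "yaw": 0, "claw": 3.9},
  {"tx": 0, "ty": 0, "tz": -0.15, "yaw": 0, "claw": 3.9},
  {"tx": 0, "ty": 0, "tz": 0, "yaw": 0, "claw": 3.9},
])

```text
time_s: 20.6
position: [0.5026, -0.0253, 0.0878]
tool_rot: [[0.087, 0.996, -0.0], [0.996, -0.087, 0.0], [0.0, -0.0, -1.0]]
ft_force: [0.1, 1.2, -0.8]
grip_width: 0.0412
gripper_force: 31.0
```

Call:
servo_tool([
  {"tx": 0, "ty": 0, "tz": -0.15, "yaw": 0, "claw": 3.9},
  {"tx": 0, "ty": 0, "tz": -0.1, "yaw": 0, "claw": 3.9},
  {"tx": 0, "ty": 0, "tz": 0, "yaw": 0, "claw": 3.9},
])

```text
time_s: 20.9
position: [0.5026, -0.0253, 0.0853]
tool_rot: [[0.087, 0.996, -0.0], [0.996, -0.087, 0.0], [0.0, -0.0, -1.0]]
ft_force: [-0.1, 0.2, -0.9]
grip_width: 0.0412
gripper_force: 31.0
```

Call:
servo_tool([
  {"tx": 0, "ty": 0, "tz": -0.1, "yaw": 0, "claw": 3.9},
  {"tx": 0, "ty": 0, "tz": -0.1, "yaw": 0, "claw": 3.9},
  {"tx": 0, "ty": 0, "tz": 0, "yaw": 0, "claw": 3.9},
])

```text
time_s: 21.2
position: [0.5026, -0.0253, 0.0833]
tool_rot: [[0.087, 0.996, -0.0], [0.996, -0.087, 0.0], [0.0, -0.0, -1.0]]
ft_force: [0.2, 0.1, -1.1]
grip_width: 0.0412
gripper_force: 31.0
```

The cheeks straddle the carrier without contact. Down to the seat.

Call:
servo_tool([
  {"tx": 0, "ty": 0, "tz": -0.15, "yaw": 0, "claw": 3.9},
  {"tx": 0, "ty": 0, "tz": -0.1, "yaw": 0, "claw": 3.9},
  {"tx": 0, "ty": 0, "tz": -0.1, "yaw": 0, "claw": 3.9},
  {"tx": 0, "ty": 0, "tz": 0, "yaw": 0, "claw": 3.9},
])

```text
time_s: 21.6
position: [0.5027, -0.0253, 0.0799]
tool_rot: [[0.087, 0.996, -0.0], [0.996, -0.087, 0.0], [0.0, -0.0, -1.0]]
ft_force: [-0.5, -0.3, 0.6]
grip_width: 0.041
gripper_force: 31.0
```

Call:
servo_tool([
  {"tx": 0, "ty": 0, "tz": -0.1, "yaw": 0, "claw": 3.9},
  {"tx": 0, "ty": 0, "tz": 0, "yaw": 0, "claw": 3.9},
])

```text
time_s: 21.8
position: [0.5027, -0.0253, 0.0798]
tool_rot: [[0.087, 0.996, 0.001], [0.996, -0.087, -0.0], [-0.0, 0.001, -1.0]]
ft_force: [-3.3, 1.9, 10.7]
grip_width: 0.0412
gripper_force: 32.3
```

Seated at the expected height. I'll release, lift away and check.

Call:
servo_tool([
  {"tx": 0, "ty": 0, "tz": 0.08, "yaw": 0, "claw": 3.9},
  {"tx": 0, "ty": 0, "tz": 0, "yaw": 0, "claw": 5},
  {"tx": 0, "ty": 0, "tz": 0, "yaw": 0, "claw": 6},
  {"tx": 0, "ty": 0, "tz": 0, "yaw": 0, "claw": 7},
  {"tx": 0, "ty": 0, "tz": 0, "yaw": 0, "claw": 7},
  {"tx": 0, "ty": 0, "tz": 1, "yaw": 0, "claw": 7},
  {"tx": 0, "ty": 0, "tz": 3, "yaw": 0, "claw": 7},
  {"tx": 0, "ty": 0, "tz": 4, "yaw": 0, "claw": 7},
  {"tx": 0, "ty": 0, "tz": 4, "yaw": 0, "claw": 7},
  {"tx": -4, "ty": -3, "tz": 0, "yaw": 0, "claw": 7},
  {"tx": -4, "ty": -3, "tz": 0, "yaw": 0, "claw": 7},
  {"tx": -4, "ty": -3, "tz": 0, "yaw": 0, "claw": 7},
  {"tx": 0, "ty": -3, "tz": 0, "yaw": 0, "claw": 7},
  {"tx": 0, "ty": 0, "tz": 0, "yaw": 0, "claw": 7},
  {"tx": 0, "ty": 0, "tz": 0, "yaw": 0, "claw": 7},
  {"tx": 0, "ty": 0, "tz": 0, "yaw": 0, "claw": 7},
])

```text
time_s: 23.4
position: [0.3828, -0.1447, 0.1999]
tool_rot: [[0.086, 0.996, -0.0], [0.996, -0.086, 0.0], [0.0, -0.0, -1.0]]
ft_force: [-0.4, 0.4, 0.5]
grip_width: 0.0699
gripper_force: 0.0
```

Run:
```python
from h import *
I,D=snap('top','top2');J,E=snap('side','side6')
a=cv2.resize(I[215:275,275:380,::-1],(525,300),interpolation=cv2.INTER_CUBIC)
c=cv2.resize(J[190:270,260:400,::-1],(525,300),interpolation=cv2.INTER_CUBIC)
cv2.imwrite('pics/c6.png',np.vstack([a,c]))
P=cloud('top',D);Z=P[...,2];b=np.zeros((480,640),bool);b[225:260,312:350]=1
k=b&(Z>.072)&(Z<.1);v,u=np.nonzero(k);q=np.array([ray('top',x,y,.081)[:2] for x,y in zip(u,v)],np.float32);print(cv2.minAreaRect(q),np.median(Z[k]))
A=np.c_[P[k][:,:2]-P[k][:,:2].mean(0),np.ones(k.sum())];print('slopes',np.linalg.lstsq(A,Z[k],rcond=None)[0])
```

```text
((0.5001190900802612, -0.02664247341454029), (0.03365712985396385, 0.042573168873786926), 84.82927703857422) 0.08060501820461641
slopes [ 0.0262047  -0.00933462  0.08051701]
```

View pics/c6.png

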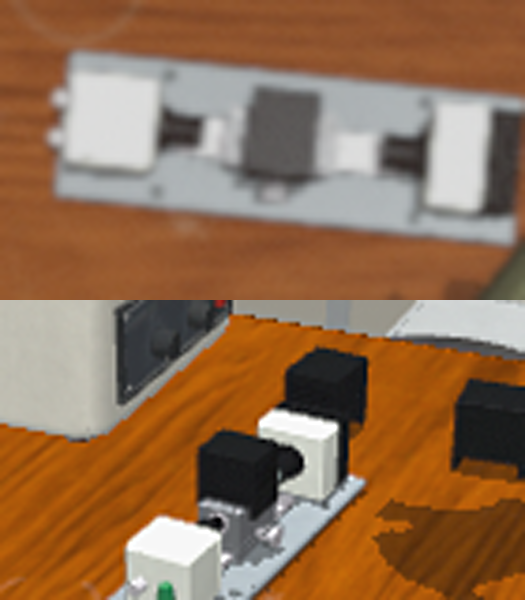

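The cover sits flat on the carrier, centred over the cell: top at 80.6 mm (81 expected) and yaw 84.8°. The gripper is clear, so I'm handing in.

```bash
python3 -c "
from rig import env
print(env.close_job())"
```

```text
the job is handed in; nothing more can be done
None
```

The job is handed in, though the judge's verdict did not come back: the knobbed filter cell is fully home in the carrier well with its glass along the light path, the black cover sits flat over it, and the arm touched nothing else.

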